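# Break down the parcel stack at the mailroom counter

## Task

Take the stack of parcels apart: load the two short cartons into the labeller's feed magazine, the thin one first so that it lies flat at the bottom and is dispensed first, with the thick one flat on top of it. Stand the round tube upright in the pan of the letter scale and lay the long carton flat in the long grey tray. Do not tip the tube over, and leave the mug and the stamp where they are.

Things in the scene. Friction and masses are not known exactly. Their poses are not given: they have to be found in the camera images.
- long_carton: Long cardboard parcel, 240 (x) x 68 (y) x 40 (z) mm, 0.4 kg; it lies on the table and bears the rest of the stack. One strip of tape along it and a narrow white label across its middle. Origin: centre of its underside; x along its length, z up. All parcels are rigid and may be 30% lighter or heavier than stated.
- thick_carton: Short thick cardboard parcel, 90 (x) x 60 (y) x 45 (z) mm, 0.3 kg; a strip of tape and a white label near one end. It lies flat on one half of the long carton (its centre about 60 mm from the long carton's middle), lengthwise with it, and bears the tube. Origin: centre of its underside; x along its 90 mm side, z up.
- thin_carton: Short thin cardboard parcel, 90 (x) x 60 (y) x 28 (z) mm, 0.15 kg; a large white label on its top. It lies flat on the other half of the long carton, lengthwise with it; nothing lies on it. Origin: centre of its underside; x along its 90 mm side, z up.
- tube: Short round cardboard mailing tube with a white end cap, standing upright on the thick carton: 54 mm diameter at the cap (top 6 mm, look only), 52 mm below, 50 mm tall, 0.12 kg. Origin: centre of its underside; z along its axis, up.
- tray: Long shallow grey plastic tray, fixed to the table: inside 270 (x) x 96 (y) mm, walls 4 mm thick, floor 4 mm above the origin, rim 16 mm above the origin. Origin: centre of its underside, on the table; x along its length.
- scale: White letter scale, fixed, 170 x 120 x 28 mm, with a round steel pan with a raised rim. Origin: on the table right under the pan's centre; the base runs from 105 mm to -x (the end with the display) to 65 mm to +x of it. The pan's flat floor is 32 mm above the origin and 90 mm across; its rim is 100 mm across outside and 38 mm above the origin.
- magazine: Labeller's gravity-feed magazine, fixed, open top: grey base, aluminium guides. Inside 102 (x) x 72 (y) mm, floor 25 mm, guide tops 90 mm above origin. Walls at both x ends, 4 mm thick; at -x a 34 mm high outlet slot over the floor, small ramp out to 95 mm. Long sides open over the middle 66 mm, for fingers down to the floor. Origin: on the table under the centre of the inside; x along the 102.
- mug: White mug, 72 mm diameter, 85 mm tall, handle to its +y; stands at the far right. A bystander. Origin: centre of its underside.
- stamp: Rubber stamp with a dark wooden knob, foot 36 x 30 mm, 68 mm tall; stands at the far left. A bystander. Origin: centre of its underside.
Not all that is in view belongs to the job. What is shaped like the tube but blue is not meant.

How it is judged:
By the outcome, as a careful person would: the job done as asked, in the order asked, and still so for the second after the job is handed in, with the robot touching nothing.
It also fails if it takes over 120 s, if anything falls off the work surface, if the arm or the gripper's body presses on something with over 40 N, if the wrist force passes 120 N, or if a joint passes its speed limit or range.

## Robot

A 6-joint arm with a two-finger parallel gripper is mounted at the origin on the work surface. World frame = base frame: x ahead of the robot, y to its left, z up, the work surface at z = 0. Lengths are in m, angles in rad, forces in N, time in s.
With the tool pointing down it reaches from about 0.275 to 0.875 m from the base axis. Payload 12.5 kg.
Tool frame: the origin (TCP) lies at the very end of the fingers, on their centre line; the grasp point (between the pads) lies 19 mm behind it; z points along the fingers, y is the line along which they close (so a half turn about z gives the same grasp; the last joint's range is limited). The gripper opens to 85 mm and grips with 20 to 120 N. Pads are 22 mm wide; open, the fingers measure 114 mm over their backs; the gripper's body (76 mm by 85 mm) begins 54 mm behind the grasp point. The pads swing forward as they close: fully open they stand 13 mm farther back than shut.
Start: joints at [1.11, 0.351, 1.652, -0, 1.139, -0.085], TCP at [0.202, 0.512, 0.231] pointing down, gripper open.
Joint ranges: [-2.75, 2.75], [-0.79, 2.1], [0.01, 2.65], [-1.57, 4.71], [0.07, 3.14], [-2.87, 2.87]. Speed limits (rad/s): [2.22, 2.22, 2.79, 3.14, 3.14, 3.14].

## Interface

Orientations are given as a 3x3 rotation matrix whose columns are the frame's x, y, z axes.
In Python, from bench import manip gives the robot as it stands. Calls block until the motion is done:
- manip.move_ptp(position, orientation): joint-space move of the TCP to a pose.
- manip.move_l(position, attitude=None, max_speed=0.15): straight line of the TCP; attitude=None keeps the orientation; max_speed is the mean speed in m/s.
- manip.move_j(angles): joint-space move.
- manip.set_gripper(opening, effort=None): opening from 0.0 (shut) to 1.0 (fully open); effort is the grip in N (None keeps the last); returns when the fingers have stopped.
- manip.dwell(seconds).
- manip.inverse_kinematics(position, orientation): joint angles nearest the present ones, or None.
- manip.grab_frame(name): name is "scene" or "side" or "wrist"; returns (picture, depth): 400x640x3 uint8, red, green, blue; 400x640 float32, m along the optical axis (not along the pixel's ray), 0 where there is no reading.
- manip.get_calibration(name): a dict with "camera_matrix" (3x3 intrinsics, pixels), "R" (3x3) and "t" (3): a world point X has camera coordinates R X + t. Camera axes: x right, y down, z forward; pixel columns grow to the right and rows downward; lengths in m; the calibration is good to about 2 mm. The wrist camera is an equidistant fisheye: a pixel r from the principal point sees the ray r / f radians off the axis. A picture is of the moment at which its call begins: read the wrist's pose just before it. get_calibration takes no time and is no camera call; for the wrist camera it gives the pose at the moment of the call.
A pose or a line that the arm cannot do raises manip.Unreachable and nothing moves.
- manip.sign_off(): hands the job in; it is judged then, once.
Trained networks look in the newest picture that a camera, given by its name, has taken for a name from the list of things; names that differ only in an ending like _2 or _b are one class to them, and where a whole thing is asked for, a point or a joint stands for the part that bears it (a point fixed in the world has none). Each returns a list of dicts, best first, with "confidence" (0 to 1); they miss things now and then, are a little off and sometimes report something else, mostly with a low value. They report only what shows in the picture. A call takes as long as a camera call. They do not tell look-alikes from the thing itself.
- manip.look_for(camera, name): "at" ([x, y, z] in m, in world coordinates, good to about 4 mm: the middle of the surface that is visible of it).
Readings, each from a call of its own:
- manip.current_time(): time.
- manip.current_qpos(): joint angles.
- manip.current_joint_vel(): joint speeds.
- manip.current_joint_torque(): joint torques, N m.
- manip.current_ee_pos(): TCP position.
- manip.current_tcp_rot(): TCP orientation.
- manip.current_force(): force on the tool from outside, world axes, zero at the start.
- manip.current_ft_torque(): the same for the moment, N m.
- manip.current_grip_width(): opening from 0.0 (shut) to 1.0 (fully open).
- manip.current_grip_force(): force on a finger pad.
Only numpy, scipy, OpenCV 4.12 (cv2) and the standard library are available. Lean on these libraries where they do the work, as an engineer would, in place of code of your own. Each camera call takes 0.05 s, during which the arm holds its last target. There are 200 camera calls.

## Working session

There is one attempt and no reset: what is moved stays moved. The work goes in short steps, each a Python script; the robot and the scene stay as the last script left them, time stands still between calls to the robot, and variables do not carry over. Pictures are saved under pics/ and viewed, at most 14 in all, crops included, and the job is handed in when it is done.

```bash
ls; mkdir -p pics
python3 - <<'E'
from bench import manip as m
import cv2,numpy as np
for c in ["scene","side"]:
    p,d=m.grab_frame(c); cv2.imwrite(f"pics/{c}0.png",p[:,:,::-1]); np.savez(f"{c}0.npz",p=p,d=d)
    for n in ["long_carton","thick_carton","thin_carton","tube","tray","scale","magazine","mug","stamp"]:
        print(c,n,[(np.round(r["at"],3).tolist(),round(r["confidence"],2)) for r in m.look_for(c,n)[:3]])
    k=m.get_calibration(c);print(-k["R"].T@k["t"])
print(m.current_time())
E
```

```text
pics
scene long_carton [([0.588, -0.086, 0.034], 0.87)]
scene thick_carton [([0.538, -0.094, 0.084], 0.62), ([0.511, -0.108, 0.135], 0.2)]
scene thin_carton [([0.634, -0.107, 0.068], 0.65), ([0.708, 0.307, 0.027], 0.31)]
scene tube [([0.509, -0.107, 0.135], 0.66), ([0.492, -0.217, 0.05], 0.56)]
scene tray [([0.417, 0.382, 0.005], 0.83)]
scene scale []
scene magazine [([0.421, -0.377, 0.026], 0.72)]
scene mug [([0.699, -0.302, 0.055], 0.88), ([0.512, -0.11, 0.134], 0.38)]
scene stamp [([0.711, 0.309, 0.026], 0.67)]
[0.92572099 0.49176269 1.13972354]
side long_carton [([0.507, -0.146, 0.028], 0.73)]
side thick_carton [([0.478, -0.141, 0.07], 0.79)]
side thin_carton [([0.62, -0.126, 0.07], 0.71), ([0.494, -0.121, 0.134], 0.44)]
side tube []
side tray [([0.408, 0.39, 0.007], 0.79)]
side scale [([0.535, 0.104, 0.032], 0.78)]
side magazine [([0.401, -0.384, 0.026], 0.56), ([0.534, 0.105, 0.032], 0.15)]
side mug [([0.681, -0.314, 0.054], 0.82)]
side stamp [([0.7, 0.305, 0.023], 0.43)]
[-0.11810259 -0.6212811   0.84548934]
1.0
```

View pics/scene0.png

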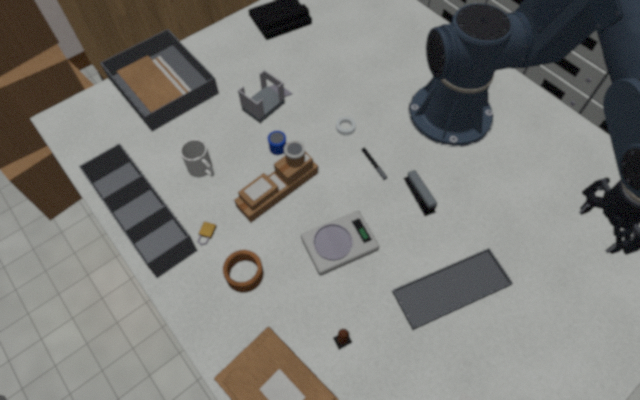

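View pics/side0.png

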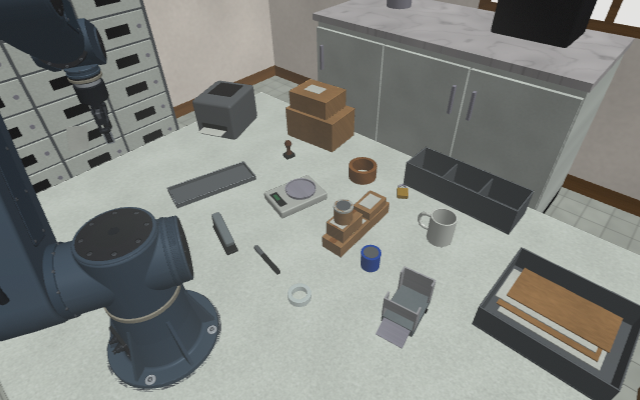

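The scene view shows the stack at about (280,180), with the tube on top at (294,150). The blue decoy is at (277,140), the scale pan at (333,240), the tray at (452,287) and the magazine at (265,97). The side view agrees. Next I'll take close wrist views.

```bash
cat > h.py <<'E'
from bench import manip as m
import cv2,numpy as np
def down(yaw):
    c,s=np.cos(yaw),np.sin(yaw); return np.array([[c,s,0],[s,-c,0],[0,0,-1.]])
def cloud(cam):
    k=m.get_calibration(cam); p,d=m.grab_frame(cam); K=np.array(k["camera_matrix"],float)
    v,u=np.mgrid[0:400,0:640].astype(float); uv=np.stack([u,v],-1).reshape(-1,1,2)
    if cam=="wrist":
        n=cv2.fisheye.undistortPoints(uv,K,np.zeros(4)).reshape(-1,2)
        ok=np.hypot(uv[:,0,0]-K[0,2],uv[:,0,1]-K[1,2])/K[0,0]<1.1
    else: n=cv2.undistortPoints(uv,K,None).reshape(-1,2); ok=np.ones(len(n),bool)
    z=d.reshape(-1); ok&=z>0
    X=(np.c_[n*z[:,None],z]-k["t"])@k["R"]
    return X[ok],p.reshape(-1,3)[ok],p
def sel(X,c,r,z0,z1): return X[(np.hypot(X[:,0]-c[0],X[:,1]-c[1])<r)&(X[:,2]>z0)&(X[:,2]<z1)]
def rect(P):
    (c,(a,b),t)=cv2.minAreaRect((P[:,:2]*1000).astype(np.float32))
    if a<b: a,b,t=b,a,t+90
    t=(t+90)%180-90
    return np.round([c[0],c[1],a,b,t,np.median(P[:,2])*1000,len(P)],1)
E
cat > look.py <<'E'
from h import *
for n,(x,y) in {"stack":(.56,-.09),"mag":(.42,-.37),"scale":(.53,.1),"tray":(.41,.37)}.items():
    yaw=np.arctan2(y,x)
    try: m.move_ptp([x-.06*np.cos(yaw),y-.06*np.sin(yaw),.36],down(yaw))
    except m.Unreachable: print("unreach",n); continue
    X,C,p=cloud("wrist"); np.savez(n+".npz",X=X,C=C); cv2.imwrite(f"pics/w_{n}.png",p[:,:,::-1])
    # top-down ortho at 1mm, +-0.2m, x up, y left
    o=np.zeros((400,400,3),np.uint8); i=((x+.2-X[:,0])*1000).astype(int); j=((y+.2-X[:,1])*1000).astype(int)
    k=(i>=0)&(i<399)&(j>=0)&(j<399)&(X[:,2]<.2)
    for di in(0,1):
        for dj in(0,1): o[i[k]+di,j[k]+dj]=C[k][:,::-1]
    cv2.imwrite(f"pics/o_{n}.png",o)
    table=X[(np.abs(X[:,2])<.012)]; print(n,len(X),"table z",np.median(table[:,2]), m.current_time())
a=[cv2.imread(f"pics/o_{n}.png") for n in("stack","mag","scale","tray")]
cv2.imwrite("pics/mos.png",cv2.resize(np.vstack([np.hstack(a[:2]),np.hstack(a[2:])]),(600,600)))
E
python3 look.py
```

```text
stack 246681 table z 0.0010601041392431045 3.45
mag 246709 table z 0.0010294069212491105 4.5833
scale 246696 table z 0.0010616146441391526 6.2167
tray 246675 table z 0.0010913636395345726 7.2917
```

View pics/mos.png

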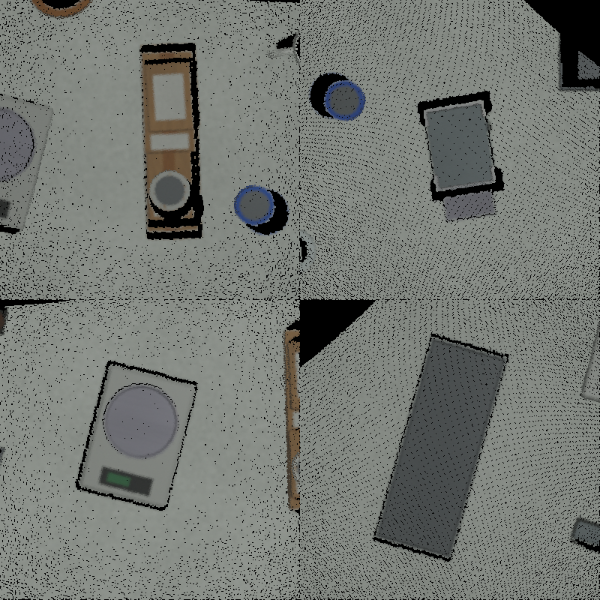

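Run:
```python
from h import *
L=lambda n:np.load(n+".npz")["X"]
S=L("stack")
print("tube",rect(sel(S,(.51,-.107),.05,.128,.145)), cv2.minEnclosingCircle((sel(S,(.51,-.107),.05,.128,.145)[:,:2]*1000).astype(np.float32)))
print("thick",rect(sel(S,(.525,-.1),.075,.080,.092)))
print("thin",rect(sel(S,(.634,-.1),.08,.062,.074)))
print("long",rect(sel(S,(.575,-.09),.16,.034,.046)))
M=L("mag")
for a,b in((.018,.032),(.08,.1)): print("mag",a,rect(sel(M,(.42,-.377),.1,a,b)))
P=L("scale")
for a,b in((.034,.045),(.03,.036),(.024,.03)): 
    q=sel(P,(.535,.1),.13,a,b); print("scale",a,rect(q),np.round(cv2.minEnclosingCircle((q[:,:2]*1000).astype(np.float32))[0]))
T=L("tray"); print("tray rim",rect(sel(T,(.415,.385),.18,.012,.022)),"floor",rect(sel(T,(.415,.385),.12,.003,.008)))
```

```text
tube [ 506.7 -115.7   54.1   52.3   -8.2  136.3 1559. ] ((506.89569091796875, -115.21923828125), 27.43306541442871)
thick [ 513.4 -115.9   90.5   61.1    2.7   86.  1255. ]
thin [ 6.166e+02 -1.153e+02  1.201e+02  6.350e+01  9.000e-01  6.930e+01
  2.674e+03]
long [ 548.4  -71.8  252.7  249.8  -65.3   41.1 1668. ]
mag 0.018 [ 415.6 -385.9  125.5   83.8    9.7   26.  3551. ]
mag 0.08 [ 425.8 -382.7  111.4   81.6    8.9   90.7  662. ]
scale 0.034 [568.5 112.   98.6  97.6 -34.6  36.2 881. ] [568. 113.]
scale 0.03 [ 548.   117.7  162.6  112.2  -14.8   32.7 3774. ] [549. 115.]
scale 0.024 [ 548.9  117.3  170.1  120.9  -14.5   28.7 4097. ] [549. 117.]
tray rim [ 413.6  382.6  279.5  105.8  -15.8   16.7 1297. ] floor [4.166e+02 3.851e+02 2.339e+02 2.336e+02 2.480e+01 5.000e+00 8.533e+03]
```

The top-down mosaic is at 0.75 px/mm, with x up and y left. It shows the stack, with its tube at (170,190), and the magazine, whose ramp at (470,207) faces the robot, so its yaw is about +9°. The scale's display is at its near end and the tray's yaw is about -15°. The sizes and heights match those given. Tube first.

```bash
cat >> h.py <<'E'
def st(t): print(t,"t%.1f w%.3f F%s gf%.1f tcp%s"%(m.current_time(),m.current_grip_width(),np.round(m.current_force(),1),m.current_grip_force(),np.round(m.current_ee_pos(),4)))
def pick(x,y,z,yaw,op=1.,eff=40,up=.25):
    m.set_gripper(op); m.move_ptp([x,y,max(z+.09,.15)],down(yaw)); m.move_l([x,y,z],max_speed=.12)
    m.set_gripper(0.,eff); st("gripped"); m.move_l([x,y,up],max_speed=.2); st("lifted")
def place(x,y,z,yaw,op,hi=.25,up=.25):
    m.move_ptp([x,y,hi],down(yaw)); m.move_l([x,y,z+.03],max_speed=.15); m.move_l([x,y,z],max_speed=.05); st("down")
    m.set_gripper(op); m.dwell(.2); m.move_l([x,y,up],max_speed=.15); st("released")
E
python3 - <<'E'
from h import *
S=np.load("stack.npz")["X"]
q=sel(S,(.634,-.110),.056,.0655,.074); print("thin",rect(q))
r=np.radians
pick(.5069,-.1152,.093,r(2.7))
place(.5683,.1123,.0405,r(-14.5),.8)
m.move_ptp([.50,-.11,.36],down(0))
X,C,p=cloud("wrist"); np.savez("stack2.npz",X=X,C=C); cv2.imwrite("pics/s2.png",p[:,:,::-1])
for n,c,rr,a,b in(("thick",(.513,-.115),.075,.080,.092),("thin",(.634,-.11),.058,.0655,.074),("tube",(.568,.112),.06,.075,.09)):
    try: print(n,rect(sel(X,c,rr,a,b)))
    except Exception as e: print(n,e)
print(m.current_time())
E
```

```text
thin [ 631.3 -115.    89.6   61.     3.3   69.3 2654. ]
gripped t10.6 w0.599 F[-1.5  1.5  6.2] gf41.1 tcp[ 0.5072 -0.1152  0.0937]
lifted t11.6 w0.600 F[-0.9 -0.7 -0.9] gf41.9 tcp[ 0.5063 -0.115   0.2489]
down t14.6 w0.597 F[-6.3 -0.8 11.8] gf43.0 tcp[0.5678 0.1122 0.0407]
released t16.7 w0.796 F[-0.8  0.3  0.1] gf0.0 tcp[0.568  0.1123 0.2492]
thick [ 5.124e+02 -1.154e+02  9.050e+01  6.050e+01  2.300e+00  8.620e+01
  2.831e+03]
thin [ 631.2 -115.    90.6   61.     3.9   69.3 2694. ]
tube [567.2 111.5  53.2  53.   -5.4  83.3 953. ]
17.7333
```

View pics/s2.png

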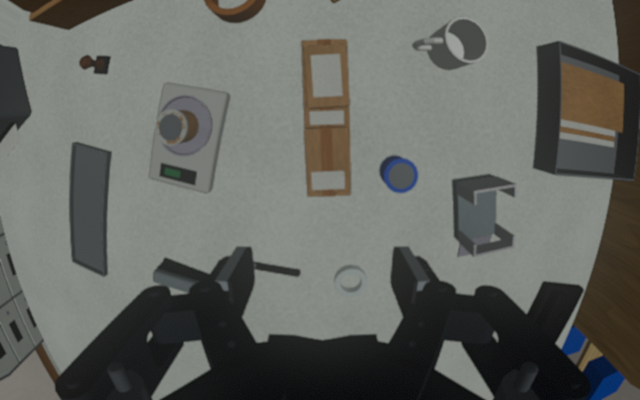

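The wrist view shows the tube upright in the pan at (178,126), with its top at 83 mm. The thin carton is at (326,75), the thick one below it, and nothing else has moved. Next is the thin carton.

Run:
```python
from h import *
r=np.radians
pick(.6312,-.115,.042,r(3.5))
place(.4258,-.3827,.0285,r(9.2),1.)
m.move_ptp([.40,-.31,.36],down(r(-40)))
X,C,p=cloud("wrist"); np.savez("m2.npz",X=X,C=C); cv2.imwrite("pics/m2.png",p[:,:,::-1])
print("thin in mag",rect(sel(X,(.4258,-.3827),.06,.045,.062)),"guides",rect(sel(X,(.4258,-.3827),.1,.086,.096)))
q=sel(X,(.4258,-.3827),.06,.045,.062); print(np.percentile(q[:,2],[2,50,98]))
print("thick",rect(sel(X,(.513,-.115),.075,.080,.092)))
```

```text
gripped t20.4 w0.694 F[-2.1 -0.4  5.7] gf44.2 tcp[ 0.6316 -0.1151  0.0429]
lifted t21.6 w0.697 F[-0.   0.2 -2.3] gf43.4 tcp[ 0.6307 -0.1149  0.2486]
down t25.1 w0.693 F[-0.9  0.8 -0.9] gf43.4 tcp[ 0.4258 -0.3826  0.0282]
released t27.3 w1.002 F[-0.3 -0.3 -1.2] gf0.0 tcp[ 0.4256 -0.3825  0.2492]
thin in mag [ 426.2 -383.5  103.2   79.7    7.9   54.3 2609. ] guides [ 425.8 -382.3  111.3   81.1    9.    90.9  580. ]
[0.05192678 0.0543159  0.0567595 ]
thick [ 512.7 -116.5   91.3   61.4    3.    86.2 2042. ]
```

View pics/m2.png

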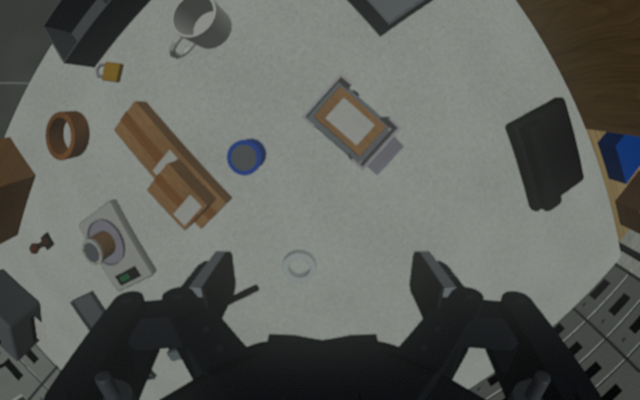

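The view shows the thin carton flat and centred in the magazine at (350,120), with its top at 53 mm. Next is the thick one.

Run:
```python
from h import *
r=np.radians
pick(.5127,-.1158,.048,r(2.8))
place(.4258,-.3825,.0620,r(9.1),1.)
m.move_ptp([.50,-.16,.36],down(0))
X,C,p=cloud("wrist"); np.savez("m3.npz",X=X,C=C); cv2.imwrite("pics/m3.png",p[:,:,::-1])
q=sel(X,(.4258,-.3827),.045,.092,.106); print("thick in mag",rect(q),np.percentile(q[:,2],[2,50,98]))
print("long",rect(sel(X,(.573,-.113),.14,.034,.046)))
```

```text
gripped t31.0 w0.694 F[-1.7  0.1  6. ] gf44.0 tcp[ 0.5131 -0.1159  0.0488]
lifted t32.1 w0.697 F[ 0.4  0.5 -1.5] gf43.5 tcp[ 0.5122 -0.1156  0.2489]
down t35.2 w0.699 F[-2.1  1.3  1.4] gf43.8 tcp[ 0.4256 -0.3823  0.0618]
released t37.1 w0.998 F[ 0.3  0.3 -1.3] gf0.0 tcp[ 0.4256 -0.3822  0.2491]
thick in mag [ 425.8 -382.5   89.8   61.1    8.1   99.2 1845. ] [0.09496539 0.0991506  0.10096164]
long [ 5.731e+02 -1.494e+02  2.412e+02  1.367e+02  2.400e+00  4.120e+01
  7.082e+03]
```

View pics/m3.png

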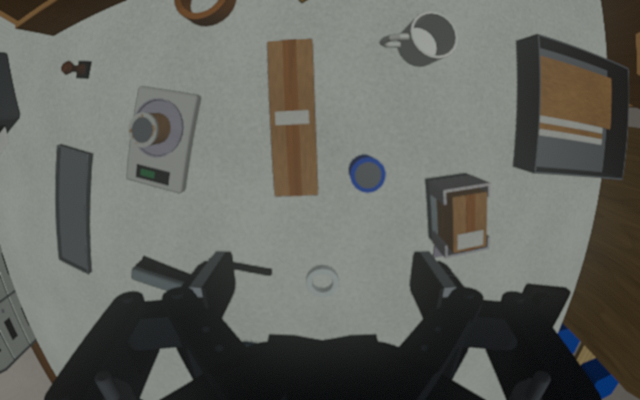

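The view shows the thick carton flat on the thin one in the magazine at (468,220), with its top at 98 mm. The long carton is bare at (292,117). It goes in the tray next.

Run:
```python
from h import *
r=np.radians
X=np.load("m3.npz")["X"]; q=sel(X,(.573,-.113),.14,.034,.046); L=rect(q[q[:,1]>-.168]); print("long",L)
assert abs(L[2]-241)<5 and abs(L[3]-69)<5
pick(L[0]/1e3,L[1]/1e3,.012,r(L[4]),eff=80)
place(.4136,.3826,.017,r(-15.5),1.)
m.move_ptp([.42,.2,.40],down(r(30)))
X,C,p=cloud("wrist"); cv2.imwrite("pics/f1.png",p[:,:,::-1])
q=sel(X,(.4136,.3826),.14,.038,.052); print("long",rect(q),np.percentile(q[:,2],[2,50,98]))
print("rim",rect(sel(X,(.4136,.3826),.18,.012,.020)),"tube",rect(sel(X,(.568,.112),.06,.075,.09)))
```

```text
long [ 5.718e+02 -1.158e+02  2.410e+02  6.940e+01  2.000e+00  4.120e+01
  7.071e+03]
gripped t41.0 w0.782 F[-3.3 -0.6  8.2] gf91.0 tcp[ 0.5723 -0.1159  0.0132]
lifted t42.3 w0.779 F[ 0.4  0.6 -3.3] gf89.5 tcp[ 0.5713 -0.1157  0.2489]
down t46.4 w0.781 F[-5.4 -3.1  9.7] gf91.0 tcp[0.4132 0.3822 0.0172]
released t48.7 w1.004 F[-0.3 -0.  -0.1] gf0.0 tcp[0.4134 0.3824 0.2492]
long [ 412.4  382.   240.9   69.7  -15.7   45.1 5508. ] [0.04271513 0.04513537 0.04712076]
rim [ 413.7  381.9  279.3  105.8  -15.7   16.6 1182. ] tube [567.5 112.3  53.9  52.4 -56.9  83.3 938. ]
```

View pics/f1.png

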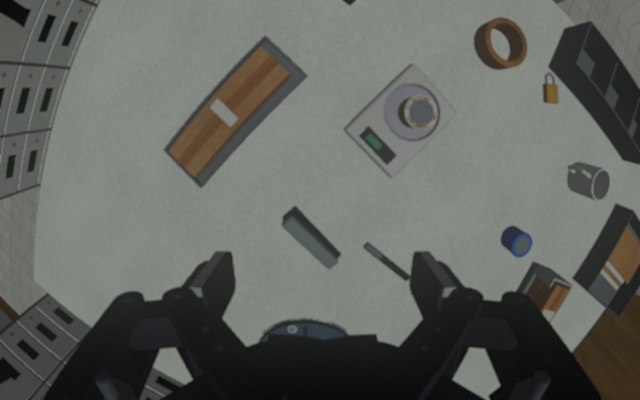

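The view shows the long carton flat in the tray at (233,112), with its top at 44 mm. The tube is upright in the pan at (418,110), and the magazine is loaded at (545,290). The arm is clear of everything, so I'll hand in.

```bash
python3 -c "
from bench import manip as m
print(m.sign_off(), m.current_time())"
```

```text
the job is handed in; nothing more can be done
the job is handed in; nothing more can be done
```

The job is handed in: the thin carton lies flat at the bottom of the magazine with the thick one flat on top, the tube stands upright in the scale pan, and the long carton lies flat in the tray; the mug and stamp were never touched, and it took about 50 s of the 120 s allowed.

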